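# Slip-test the waxed mould block and prop the board at its slip angle

### The job

Raise the hinged test board slowly by its steel bar until the blue-footed waxed plaster block slips down to the green stop strip, and stop there, before the black rubber-footed block starts to slip too; do not touch the blocks. Then let go and mark that angle: slide the wooden prop, nose first along the table, in under the raised board until its brass nose bears firmly on the underside, without pushing hard, and leave it there standing flat with the nose still against the board. Leave the mug, phone and figurine alone.

Things in the scene. Friction and masses are not known exactly. Their poses are not given: they have to be found in the camera images.
- board (a joint): Tilt of the plywood board, rad: 0 lying flat (so it starts), growing as its free end (with the steel bar) is raised, up to 0.9. The hinge is stiff: the board stays where it is left; raising it takes about 15 N at the bar. The waxed block slips somewhere between 0.40 and 0.62 rad, differently each time; the rubber-footed one slips about 0.14 rad later.
- hinge (a point): Middle of the board's hinge axis, 20 mm above the table, fixed. Axes: x along the hinge, y level from the hinge towards the board's free end, z up. The axis lies in the plane of the board's underside; the board is 190 mm wide, 12 mm thick and ends 220 mm from the hinge.
- bar (a point): Middle of the steel pull bar at the board's free end: round, 16 mm thick, parallel to the hinge, 260 mm from it along the board and 20 mm above the plane of its underside (40 mm above the table when flat). Free between its two arms over 116 mm; its axis is 40 mm from the board's end. Turns with the board; same axes as the hinge when flat.
- waxed_mid (a point): Centre of the waxed plaster block, 50 x 50 x 36 mm, about 0.17 kg, white with a blue foot and blue dot on top. It rests on the board about 170 mm from the hinge; once it slips it slides to the green stop strip across the board (14 mm high, upper face 24 mm from the hinge), where its centre lies about 50 mm from the hinge along the board.
- rubbered_mid (a point): Centre of the rubber-footed plaster block, same size, white with a black foot and a black dot on top, beside the other on the board, about 170 mm from the hinge. It may stand to either side of the waxed one.
- prop_nose (a point): Axis of the brass nose of the loose wooden prop: a bar 20 mm thick, 54 mm long, 80 mm above the table, on a post. Axes: x along the nose, y back towards the red grip post, z up. The prop's foot is 50 mm wide, 240 long, 14 high and reaches 20 mm ahead of the nose. Touching, the axis is 10 mm below the plane of the board's underside; the board yields above about 20 N.
- prop_grip (a point): Point in the middle of the prop's red grip post, 50 mm above the table, 200 mm behind the nose axis. The post is 24 mm across (x), 34 mm along (y), and reaches from 14 to 80 mm above the table. Same axes as the nose. The prop weighs about 0.45 kg.
- mug: White mug, 76 mm wide, 90 mm high, with handle, standing near the frame. Origin at the centre of its underside. Leave alone.
- phone: Black phone, 72 x 148 x 9 mm, lying flat on the far side of the frame. Origin at the centre of its underside. Leave alone.
- figurine: Small plaster figurine, 56 mm wide, 100 mm high. Origin at the centre of its underside. Leave alone.
- frame: Fixed wooden frame of the board; origin on the table, 260 mm from the hinge, straight below the bar of the flat board; y points from the hinge to the free end, z up. Two side rails, 18 mm wide and high, 174 mm clear apart, run from the hinge to 230 mm from it; the table between them is free for the prop (flat red marks only).
There are look-alikes about, which are no part of the job. Leave any red look-alike of the part that bears waxed_mid alone.

How it is judged:
By the outcome, as a careful person would: the job done as asked, in the order asked, and still so for the second after the job is handed in, with the robot touching nothing.
It also fails if it takes over 72 s, if anything falls off the work surface, if the arm or the gripper's body presses on something with over 40 N, if the wrist force passes 120 N, or if a joint passes its speed limit or range.

### The arm

A 6-joint arm with a two-finger parallel gripper is mounted at the origin on the work surface. World frame = base frame: x ahead of the robot, y to its left, z up, the work surface at z = 0. Lengths are in m, angles in degrees, forces in N, time in s.
With the tool pointing down it reaches from about 0.25 to 0.725 m from the base axis. Payload 9.7 kg.
Tool frame: the origin (TCP) lies at the very end of the fingers, on their centre line; the grasp point (between the pads) lies 19 mm behind it (bot.hold_point_z is the distance from the TCP to the grasp point, in m); z points along the fingers, y is the line along which they close (so a half turn about z gives the same grasp; the last joint's range is limited). The gripper opens to 85 mm and grips with 20 to 120 N. Pads are 22 mm wide; open, the fingers measure 114 mm over their backs; the gripper's body (76 mm by 85 mm) begins 54 mm behind the grasp point. The pads swing forward as they close: fully open they stand 13 mm farther back than shut.
Start: joints at [63.14, 4.979, 10.078, 95.1, 0, 90], TCP at [0.248, 0.491, 0.209] pointing down, gripper open.
Joint ranges: [-179.16, 179.16], [-48.56, 103.87], [-65.8, 70.77], [-126.05, 130.52], [-82.76, 87.17], [-180, 180]. Speed limits (degrees/s): [127.2, 127.2, 147.25, 180, 180, 180].

### API

Orientations are given as [roll, pitch, yaw] about the fixed x, y, z axes, in that order (R = Rz(yaw) Ry(pitch) Rx(roll)).
In Python, from workcell import bot gives the robot as it stands.
- The arm moves only by the tool play_rows, never from a script. Its argument "targets" is a list of rows, each an object with "grip": the closure in counts, from 0 (fully open) to 255 (shut); "linear": the shift along the world's x, y, z in cm, a list of three; "delta_rot": the turn, a rotation vector about the world's x, y, z in rad, a list of three. A call has 1 to 10 rows; each row is the pose to reach, as a shift and turn from the pose commanded when the call began; what a row does not reach only later rows make up. A row lasts 1/10 s, in which the tool goes at most 50 mm and 8.59 degrees, less where a joint would pass 70% of its speed; a pose out of reach is approached as far as the arm can. A call with a gripper value outside its range is refused whole. The fingers move at their own pace and stop on an object; "force" is the grip in N (left out, the last holds). Time passes only in rows, so rows that repeat a pose let the fingers close. It gives the time, the measured TCP pose, the force, the opening and the grip force at its end, in the units of the state.
- bot.get_obs(): the state, without advancing time (a new reading comes with each control period).
- bot.camera(name): name is "side" or "top"; returns a dict with "color" (384x512x3 uint8, red, green, blue), "range_z" (384x512 float32, m along the optical axis (not along the pixel's ray), 0 where there is no reading), "fov_y" (degrees; the focal length in pixels is half the picture's height over the tangent of half this angle, whatever the lens; pixels are square), "cx", "cy" (the principal point, pixels), "world_to_cam" (4x4, takes a point from world to camera coordinates). Camera axes: x right, y up, looking along -z (the intrinsics and any distortion apply to the point x, -y, -z); pixel columns grow to the right and rows downward; lengths in m; the calibration is good to about 2 mm. A picture is of the moment at which its call begins.
- bot.job_done(): hands the job in; it is judged then, once.
Trained networks look in a picture, given as the dict that the camera call returned (one of the last four; its "shot" number tells which), for a name from the list of things; names that differ only in an ending like _2 or _b are one class to them, and where a whole thing is asked for, a point or a joint stands for the part that bears it (a point fixed in the world has none). Each returns a list of dicts, best first, with "conf" (0 to 1); they miss things now and then, are a little off and sometimes report something else, mostly with a low value. They report only what shows in the picture. A call takes as long as a camera call. They do not tell look-alikes from the thing itself.
- bot.search_frame(picture, target): "box" ([left, top, right, bottom] in pixels, round what is visible of it).
- bot.trace(picture, target): "pixels" (384x512 bool, what is visible of it) and "box" ([left, top, right, bottom] in pixels, round what is visible of it).
- bot.pinpoint(picture, target): "pixel" ([column, row] in pixels: a listed point, or the origin of a listed thing).
The state is a dict: "time": time; "q": joint angles; "qd": joint speeds; "joint_efforts": joint torques, N m; "ee_pos": TCP position; "tcp_rot": TCP orientation; "wrist_force": force on the tool from outside, world axes, zero at the start; "torque": the same for the moment, N m; "opening": finger opening in m; "grasp_force": force on a finger pad.
Only numpy, scipy, OpenCV 4.12 (cv2) and the standard library are available. Lean on these libraries where they do the work, as an engineer would, in place of code of your own. Each camera call takes 0.05 s, during which the arm holds its last target. There are 200 camera calls.

## Working session

There is one attempt and no reset: what is moved stays moved. The work goes in short steps, Python scripts to look and compute and a tool call to move; the robot and the scene stay as the last step left them, time stands still between calls to the robot, and variables do not carry over. Pictures are saved under pics/ and viewed, at most 10 in all, crops included, and the job is handed in when it is done.

Besides the shell and the picture viewer there is one more tool, called after "Request:" as name(argument=value, ...) on one line, values as JSON. play_rows: Moves the arm, as the interface text tells. Its arguments: {"type":"object","properties":{"targets":{"type":"array","items":{"type":"object","properties":{"grip":{"type":"number"},"linear":{"type":"array","items":{"type":"number"}},"delta_rot":{"type":"array","items":{"type":"number"}}}}},"force":{"type":"number"}},"required":["targets"]}

```bash
mkdir -p pics; cat > h.py <<'E'
import numpy as np, cv2
from workcell import bot
np.set_printoptions(precision=4,suppress=True)
def f(p): return p["color"].shape[0]/2/np.tan(np.radians(p["fov_y"])/2)
def ray(p,px):
    d=np.array([(px[0]-p["cx"])/f(p),-(px[1]-p["cy"])/f(p),-1.]); T=np.linalg.inv(p["world_to_cam"])
    return T[:3,3],T[:3,:3]@d
def atz(p,px,z):
    o,d=ray(p,px); return o+d*(z-o[2])/d[2]
def depth(p,px):
    o,d=ray(p,px); c,r=int(round(px[0])),int(round(px[1])); w=p["range_z"][max(r-1,0):r+2,max(c-1,0):c+2]; w=w[w>0]
    return o+d*np.median(w) if w.size else None
def proj(p,P):
    c=p["world_to_cam"]@np.append(P,1); return np.array([p["cx"]+f(p)*c[0]/-c[2],p["cy"]-f(p)*c[1]/-c[2]])
def save(p,n,box=None,s=1.5):
    im=p["color"][:,:,::-1]
    if box: im=im[box[1]:box[3],box[0]:box[2]]
    cv2.imwrite("pics/"+n,cv2.resize(im,None,fx=s,fy=s,interpolation=cv2.INTER_CUBIC))
E
python3 - <<'E'
from h import *
print(bot.get_obs())
for n in ("top","side"):
    p=bot.camera(n); save(p,n+"0.png"); print(n,{k:p[k] for k in p if k not in("color","range_z","world_to_cam")})
    for t in "hinge bar waxed_mid rubbered_mid prop_nose prop_grip mug phone figurine frame".split():
        for r in bot.pinpoint(p,t)[:4]: print(t,r["conf"],np.array(r["pixel"]),depth(p,r["pixel"]))
E
```

```text
{'time': 0.0, 'q': array([63.1373,  5.0096, 10.0343, 95.0974,  0.0008, 90.0009]), 'qd': array([ 0.0636, -0.0037, -0.0241,  0.0289,  0.0408, -0.0536]), 'joint_efforts': array([  0.0003, -52.039 ,  46.4803,   0.0162,   0.    ,  -0.    ]), 'ee_pos': array([0.2484, 0.4904, 0.2081]), 'tcp_rot': array([-179.9272,   -0.0008,  153.1364]), 'wrist_force': array([-0.4443, -0.9265,  0.4638]), 'torque': array([ 0.0304,  0.0686, -0.004 ]), 'grasp_force': 0.0, 'opening': 0.08540764171993757}
top {'fov_y': 46.75344876646307, 'cx': 259.9730919835324, 'cy': 185.48459446249652, 'shot': 1}
hinge 0.59 [392.4 230.9] [ 0.5566 -0.3118  0.0324]
bar 0.93 [280.5 242.4] [ 0.5251 -0.0573  0.0469]
waxed_mid 0.78 [269.4 110.7] [ 0.8301 -0.0275  0.0365]
waxed_mid 0.72 [318.5 217.3] [ 0.581  -0.1384  0.0692]
rubbered_mid 0.87 [325.8 261.2] [ 0.4865 -0.1547  0.0678]
rubbered_mid 0.74 [282.  243.2] [ 0.5234 -0.0607  0.0472]
prop_nose 0.62 [240.2 255.8] [0.4945 0.03   0.0895]
prop_grip 0.66 [148.  243.4] [0.5163 0.2274 0.0804]
mug 0.98 [358.6 148.9] [ 0.7513 -0.2433  0.0054]
mug 0.67 [239.  254.4] [0.4974 0.0326 0.0899
[... 282 characters left out ...]
96719162, 'shot': 2}
hinge 0.94 [279.2 308.2] [ 0.5586 -0.3187  0.0013]
bar 0.59 [216.1 226. ] [ 0.5213 -0.0691  0.0455]
waxed_mid 0.89 [312.7 191.4] [ 0.8237 -0.0554  0.0351]
waxed_mid 0.78 [253.4 236. ] [ 0.5774 -0.1637  0.0694]
waxed_mid 0.24 [177.7 167.4] [0.513  0.2099 0.0555]
rubbered_mid 0.96 [217.  253.4] [ 0.4819 -0.1727  0.0678]
prop_nose 0.83 [192.4 193.4] [0.498  0.0253 0.0915]
prop_grip 0.67 [334.5 256.6] [ 0.7245 -0.283   0.0413]
prop_grip 0.59 [180.2 167.5] [0.5206 0.2103 0.0524]
mug 0.92 [332.4 257.5] [ 0.7214 -0.2801  0.0369]
phone 0.77 [278.9 208.9] [ 0.7149 -0.0527  0.0109]
figurine 0.55 [248.  182.5] [0.6877 0.0845 0.0209]
frame 0.9 [217.  238.5] [ 0.5212 -0.0674 -0.0007]
```

View pics/top0.png

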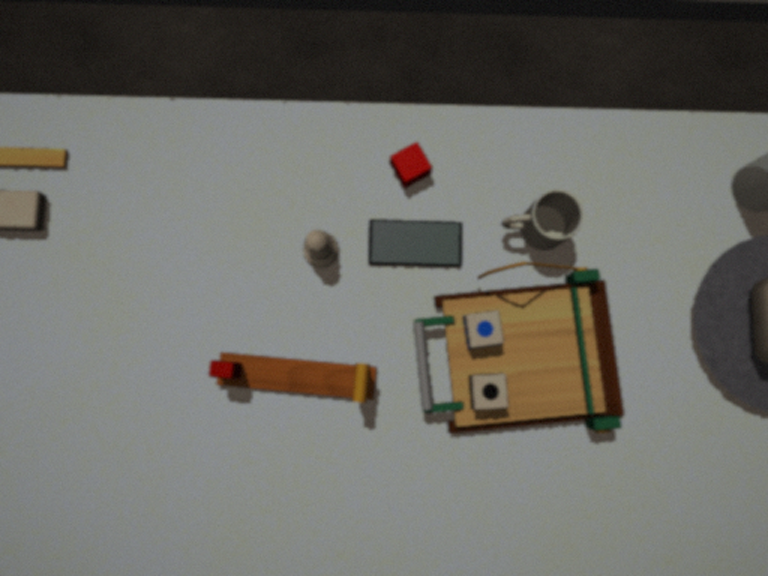

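View pics/side0.png

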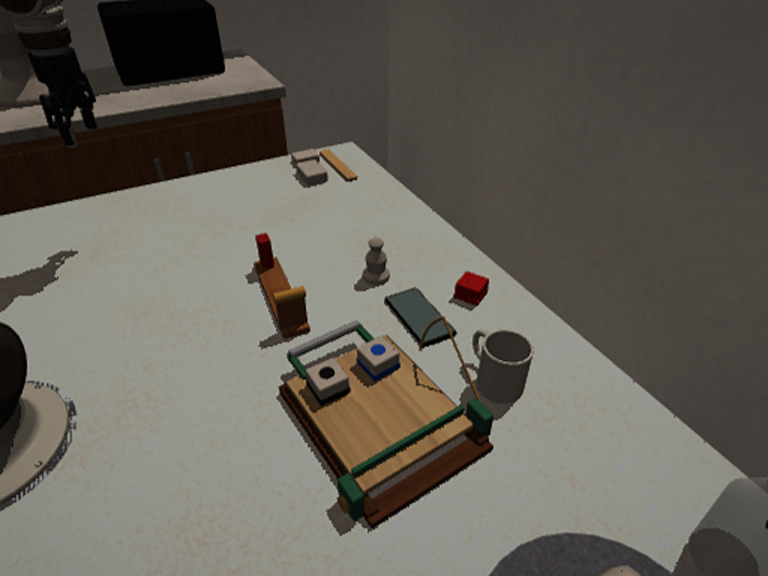

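Top view (768 px scale): the board lies at (445–605, 285–430), with the grey bar at (423,365). The blue-dot block is at (485,330), the black-dot block at (490,392), and the green strip at x≈585. The prop's nose is at (361,382) and its red grip at (225,370).

Possible mix-ups:
- **Waxed block:** the red cube at (410,163) is the decoy, so I take the blue-dot block on the board.
- **Blocks and prop:** the grey blocks at (20,210) and the wood strip at (30,158) are off the job.
- **Bar and grip:** the grey bar at (423,365) and the red post at (225,370) each have only one match.

There is also a thin loop of cord near the mug at (530,268).

```bash
python3 - <<'E'
from h import *
t=bot.camera("top"); s=bot.camera("side")
save(t,"crop1.png",(225,165,430,300),3.5)
Z=dict(hinge=.02,bar=.04,waxed_mid=.05,rubbered_mid=.05,prop_nose=.08,prop_grip=.05)
def near(p,n,ok):
    for r in bot.pinpoint(p,n):
        P=atz(p,r["pixel"],Z[n])
        if np.hypot(*(P[:2]-ok))<.06: return r["pixel"]
G=dict(hinge=(.557,-.317),bar=(.525,-.06),waxed_mid=(.578,-.15),rubbered_mid=(.485,-.16),prop_nose=(.496,.03),prop_grip=(.518,.22))
for n in Z:
    a,b=near(t,n,G[n]),near(s,n,G[n]); print(n,a is not None and atz(t,a,Z[n]),b is not None and atz(s,b,Z[n]))
    if a is not None and b is not None:
        A=np.zeros((3,3));B=np.zeros(3)
        for p,x in((t,a),(s,b)):
            o,d=ray(p,x); d/=np.linalg.norm(d); M=np.eye(3)-np.outer(d,d); A+=M;B+=M@o
        print("   tri",np.linalg.solve(A,B))
# colour-based: cloud clusters from both depth images
for nm,p in(("top",t),("side",s)):
    hsv=cv2.cvtColor(p["color"],cv2.COLOR_RGB2HSV).astype(int)
    v,u=np.mgrid[:384,:512]; T=np.linalg.inv(p["world_to_cam"]); z=p["range_z"]
    C=np.stack([(u-p["cx"])/f(p)*z,-(v-p["cy"])/f(p)*z,-z],-1)@T[:3,:3].T+T[:3,3]
    x,y,h=C[...,0],C[...,1],C[...,2]; ok=z>0
    def rep(k,m):
        Q=C[m&ok]
        if len(Q)<5: print(nm,k,len(Q));return
        c=Q[:,:2].mean(0);w=np.linalg.svd(Q[:,:2]-c,full_matrices=False)[2][0]
        r=cv2.minAreaRect(Q[:,:2].astype(np.float32)*1000); print(nm,k,len(Q),Q.mean(0),"axis deg",np.degrees(np.arctan2(w[1],w[0]))%180,"rect",np.array(r[0]),np.array(r[1]),r[2])
    reg=(x>.45)&(x<.56)
    rep("gripTop",reg&(y>.17)&(y<.27)&(h>.074))
    rep("noseTop",reg&(y>0)&(y<.07)&(h>.08))
    rep("foot",reg&(y>-.01)&(y<.27)&(h>.008)&(h<.02))
    rep("bar",(x>.46)&(x<.6)&(y>-.085)&(y<-.03)&(h>.036))
    rep("board",(x>.4)&(x<.7)&(y>-.32)&(y<-.08)&(h>.028)&(h<.037))
    rep("wire?",(x>.63)&(x<.72)&(y>-.3)&(y<-.1)&(h>.03))
E
```

```text
hinge [ 0.5618 -0.3183  0.02  ] [ 0.5568 -0.3225  0.02  ]
   tri [ 0.5607 -0.3196  0.014 ]
bar [ 0.5235 -0.0632  0.04  ] [ 0.5153 -0.0637  0.04  ]
   tri [ 0.5199 -0.0622  0.0376]
waxed_mid [ 0.5794 -0.1457  0.05  ] [ 0.5816 -0.1415  0.05  ]
   tri [ 0.5794 -0.1452  0.0542]
rubbered_mid [ 0.4847 -0.1613  0.05  ] [ 0.4944 -0.1563  0.05  ]
   tri [ 0.4885 -0.1613  0.0572]
prop_nose [0.496  0.0331 0.08  ] [0.5019 0.0305 0.08  ]
   tri [0.499  0.0322 0.0794]
prop_grip [0.5143 0.2289 0.05  ] [0.5093 0.2136 0.05  ]
   tri [0.5139 0.2319 0.0373]
top gripTop 182 [0.5112 0.2296 0.0799] axis deg 85.13422766690742 rect [511.1919 230.6724] [35.141  23.8603] 86.02305603027344
top noseTop 239 [0.4968 0.0311 0.0883] axis deg 175.47145202853642 rect [496.681   31.1391] [19.6836 53.5488] 85.9147720336914
top foot 1948 [0.5041 0.1323 0.0143] axis deg 85.69114294012384 rect [503.9072 131.1375] [240.0837  50.0569] 85.7771987915039
top bar 507 [ 0.5307 -0.061   0.0455] axis deg 3.196689395171717 rect [528.3711 -64.4116] [ 40.5242 136.0151] 89.76309967041016
top board 6589 [ 0.5422 -0.2134  0.0323] axis d
[... 300 characters left out ...]
 224.1388] [32.6599 22.4312] 87.42230987548828
side noseTop 142 [0.4964 0.0218 0.0875] axis deg 175.70194977511588 rect [496.9673  23.5192] [17.35   53.2253] 87.48579406738281
side foot 524 [0.5019 0.1312 0.0149] axis deg 84.98301681042304 rect [504.9878 126.4238] [243.688   50.2767] 85.64724731445312
side bar 354 [ 0.5277 -0.0685  0.0451] axis deg 4.42655236226102 rect [527.7985 -68.0606] [135.5513  32.6019] 0.3061210513114929
side board 4894 [ 0.5389 -0.2342  0.0331] axis deg 148.5440824276489 rect [ 548.2975 -200.2097] [240.2153 226.4817] 89.7419662475586
side wire? 719 [ 0.679  -0.2525  0.0609] axis deg 123.54936198941945 rect [ 674.9271 -223.4964] [ 89.7243 152.6956] 0.21148546040058136
```

View pics/crop1.png

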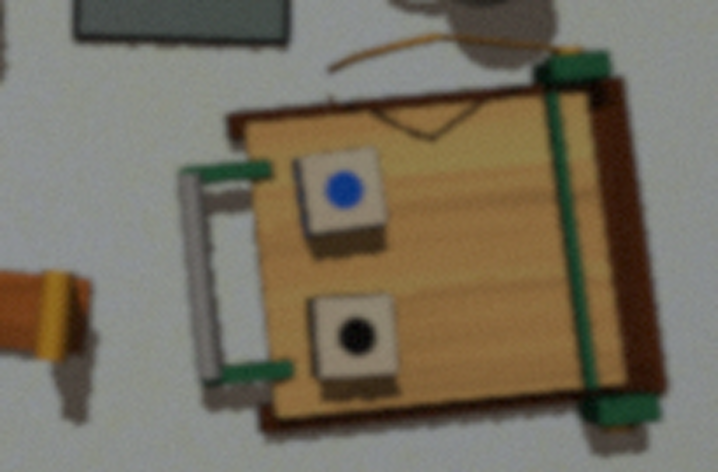

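The crop confirms the bar: grey, between green arms, at about (200,277) in the crop. The board's y axis points at about 95.3°. First move: approach above the bar with the fingers half open.

Request:
play_rows(targets=[{"grip": 145, "linear": [2.7, -4, 0], "delta_rot": [0, 0, 0.06]}, {"grip": 145, "linear": [5, -8, 0], "delta_rot": [0, 0, 0.12]}, {"grip": 145, "linear": [7, -12, 0], "delta_rot": [0, 0, 0.18]}, {"grip": 145, "linear": [9.5, -16, 0], "delta_rot": [0, 0, 0.24]}, {"grip": 145, "linear": [12, -20, 0], "delta_rot": [0, 0, 0.3]}, {"grip": 145, "linear": [14, -24, 0], "delta_rot": [0, 0, 0.36]}, {"grip": 145, "linear": [16, -28, 0], "delta_rot": [0, 0, 0.42]}, {"grip": 145, "linear": [18, -32, 0], "delta_rot": [0, 0, 0.48]}, {"grip": 145, "linear": [20, -36, 0], "delta_rot": [0, 0, 0.562]}, {"grip": 145, "linear": [22, -40, 0], "delta_rot": [0, 0, 0.562]}], force=50)

```text
time: 2.8
ee_pos: [0.469, 0.0889, 0.209]
tcp_rot: [180.0, 0.0, -174.5]
wrist_force: [0.8, -0.1, -0.7]
opening: 0.0369
grasp_force: 0.0
```

```bash
python3 -c "
from h import *
print(bot.get_obs())"
```

```text
{'time': 2.8, 'q': array([10.726 , -4.9773,  0.1488, 95.0851,  0.0037,  5.228 ]), 'qd': array([-52.6515,  14.3054,  13.0713,  -1.2713,  -0.048 , -48.3349]), 'joint_efforts': array([  6.4533, -44.7097,  44.684 ,   0.6524,  -0.0822,   0.4616]), 'ee_pos': array([0.469 , 0.0889, 0.209 ]), 'tcp_rot': array([ 179.9925,    0.0405, -174.502 ]), 'wrist_force': array([ 0.803, -0.069, -0.676]), 'torque': array([-0.0187, -0.0704,  0.009 ]), 'grasp_force': 0.0, 'opening': 0.0369146838699692}
```

Request:
play_rows(targets=[{"grip": 145, "linear": [1.5, -4, 0]}, {"grip": 145, "linear": [3, -8, 0]}, {"grip": 145, "linear": [4.4, -12, -2]}, {"grip": 145, "linear": [5.4, -15.1, -5]}, {"grip": 145, "linear": [5.4, -15.1, -9]}, {"grip": 145, "linear": [5.4, -15.1, -12]}, {"grip": 145, "linear": [5.4, -15.1, -12]}, {"grip": 145, "linear": [5.4, -15.1, -12]}])

```text
validation failed for argument at $.ta...
```

```bash
python3 - <<'E'
from h import *
t=bot.camera("top"); s=bot.camera("side")
a=t["color"][160:310,210:410,::-1]; b=s["color"][150:300,130:330,::-1]
cv2.imwrite("pics/c2.png",cv2.resize(np.hstack([a,b]),None,fx=2,fy=2,interpolation=cv2.INTER_CUBIC))
o=bot.get_obs(); print(o["ee_pos"],o["tcp_rot"])
E
```

```text
[0.47   0.0867 0.2085] [-179.944     0.0065 -174.952 ]
```

View pics/c2.png

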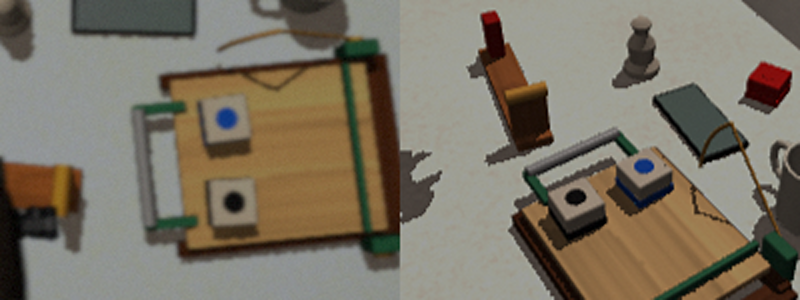

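The picture shows the arm had not moved, because the call was refused for lacking delta_rot. The bar is clear at (145,165) in the left half.

Request:
play_rows(targets=[{"grip": 145, "linear": [1.5, -4, 0], "delta_rot": [0, 0, 0]}, {"grip": 145, "linear": [3, -8, 0], "delta_rot": [0, 0, 0]}, {"grip": 145, "linear": [4.4, -12, -2], "delta_rot": [0, 0, 0]}, {"grip": 145, "linear": [5.2, -14.8, -5], "delta_rot": [0, 0, 0]}, {"grip": 145, "linear": [5.2, -14.8, -9], "delta_rot": [0, 0, 0]}, {"grip": 145, "linear": [5.2, -14.8, -12], "delta_rot": [0, 0, 0]}, {"grip": 145, "linear": [5.2, -14.8, -12], "delta_rot": [0, 0, 0]}, {"grip": 145, "linear": [5.2, -14.8, -12], "delta_rot": [0, 0, 0]}])

```text
time: 3.7
ee_pos: [0.5205, -0.0569, 0.0896]
tcp_rot: [180.0, -0.0, -174.6]
wrist_force: [-0.1, 0.1, 0.7]
opening: 0.0365
grasp_force: 0.0
```

```bash
python3 - <<'E'
from h import *
t=bot.camera("top"); s=bot.camera("side")
a=t["color"][160:310,210:410,::-1]; b=s["color"][150:300,130:330,::-1]
cv2.imwrite("pics/c3.png",cv2.resize(np.hstack([a,b]),None,fx=2,fy=2,interpolation=cv2.INTER_CUBIC))
o=bot.get_obs(); print(o["ee_pos"],o["tcp_rot"],o["time"],o["opening"])
print("TCP px", proj(t,o["ee_pos"]),proj(s,o["ee_pos"]), "below@.04",proj(s,[*o["ee_pos"][:2],.04]))
E
```

```text
[ 0.5215 -0.057   0.0911] [-179.9687    0.1634 -174.6277] 3.8 0.037184027767198195
TCP px [281.6193 243.7614] [212.984  209.4496] below@.04 [214.477  224.5826]
```

View pics/c3.png

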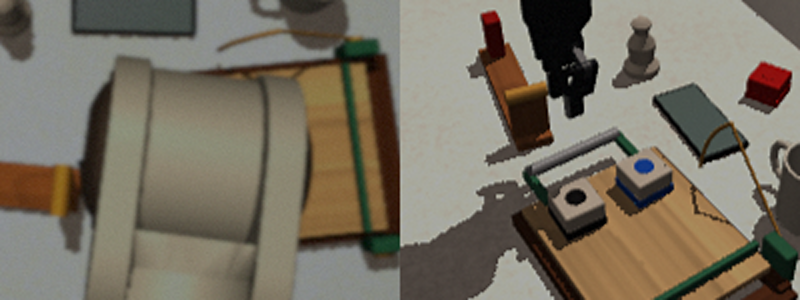

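The gripper is above the bar, clear of the board and prop. Descending to straddle the bar, then closing.

Request:
play_rows(targets=[{"grip": 145, "linear": [0, -0.5, -2], "delta_rot": [0, 0, 0]}, {"grip": 145, "linear": [0, -0.5, -4], "delta_rot": [0, 0, 0]}, {"grip": 145, "linear": [0, -0.5, -5.5], "delta_rot": [0, 0, 0]}, {"grip": 145, "linear": [0, -0.5, -6.7], "delta_rot": [0, 0, 0]}, {"grip": 145, "linear": [0, -0.5, -6.7], "delta_rot": [0, 0, 0]}, {"grip": 145, "linear": [0, -0.5, -6.7], "delta_rot": [0, 0, 0]}])

```text
time: 4.4
ee_pos: [0.5208, -0.0623, 0.0225]
tcp_rot: [-180.0, 0.0, -174.6]
wrist_force: [-0.2, -0.8, -0.0]
opening: 0.037
grasp_force: 0.0
```

Request:
play_rows(targets=[{"grip": 190, "linear": [0, 0, 0], "delta_rot": [0, 0, 0]}, {"grip": 200, "linear": [0, 0, 0], "delta_rot": [0, 0, 0]}, {"grip": 215, "linear": [0, 0, 0], "delta_rot": [0, 0, 0]}, {"grip": 235, "linear": [0, 0, 0], "delta_rot": [0, 0, 0]}, {"grip": 235, "linear": [0, 0, 0], "delta_rot": [0, 0, 0]}], force=40)

```text
time: 4.9
ee_pos: [0.5213, -0.0623, 0.0241]
tcp_rot: [-180.0, 0.2, -174.7]
wrist_force: [-4.2, 1.7, 15.2]
opening: 0.0071
grasp_force: 11.0
```

```bash
python3 - <<'E'
from h import *
s=bot.camera("side"); save(s,"c4.png",(160,180,290,280),6)
o=bot.get_obs(); print(o)
print(proj(s,o["ee_pos"]),[bot.pinpoint(s,"bar")[:2]])
E
```

```text
{'time': 4.95, 'q': array([ -6.8233,   1.9482, -13.5661,  74.339 ,   0.0199, -12.1716]), 'qd': array([ 0.0304, -0.1101, -0.0428, -0.0166, -0.0232,  0.0037]), 'joint_efforts': array([ -0.5396, -40.6221,  40.7915,  -2.103 ,  -0.2829,   0.0132]), 'ee_pos': array([ 0.5213, -0.0623,  0.0241]), 'tcp_rot': array([-179.9886,    0.1477, -174.6517]), 'wrist_force': array([-5.7731,  1.1686, 16.0032]), 'torque': array([0.2932, 1.0083, 0.0485]), 'grasp_force': 11.117776483297348, 'opening': 0.007345458621968835}
[215.6187 230.3983] [[{'pixel': [216.6, 227.2], 'conf': 0.62}]]
```

View pics/c4.png

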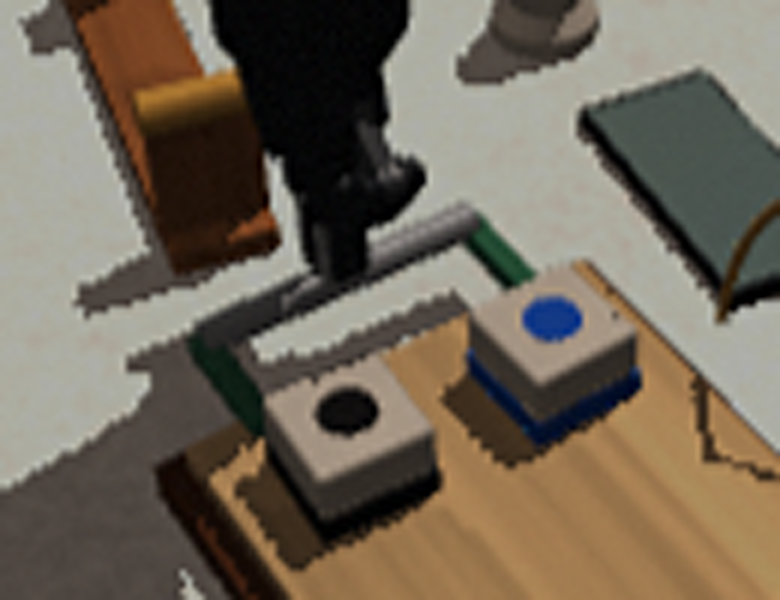

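```bash
python3 - <<'E'
from h import *
s=bot.camera("side")
for r in range(215,232):
    row=[]
    for c in range(210,222,2):
        P=depth(s,(c,r)); k=s["color"][r,c].sum(); row.append("%4d %4d %4d %3d"%(*(P*1000),k))
    print(r," | ".join(row))
E
```

```text
215  511  -58   78  65 |  511  -76   93  17 |  513  -83   96  14 |  513  -99  110  27 |  514 -109  118  12 |  516 -117  123  18
216  511  -60   76  84 |  510  -77   90  10 |  513  -82   92  18 |  513  -97  105  18 |  514 -108  113  18 |  517 -113  116   6
217  511  -58   71  90 |  511  -72   82  68 |  513  -83   91  29 |  513  -97  102  15 |  514 -107  109  27 |  523  -98   98   6
218  511  -58   68 113 |  512  -71   78 106 |  515  -76   81  60 |  513  -97   99  11 |  516 -103  102  14 |  523  -95   93   0
219  510  -58   64 121 |  511  -71   75 100 |  515  -75   76  68 |  513  -96   95  17 |  517  -98   95  17 |  529  -78   73   0
220  510  -58   61 155 |  512  -68   69  62 |  515  -74   73  84 |  518  -80   76   9 |  523  -80   74  12 |  529  -78   69   0
221  510  -58   58 159 |  512  -68   66  53 |  515  -75   70  83 |  518  -80   73  14 |  523  -79   70  24 |  528  -79   68   0
222  510  -57   54 297 |  511  -69   63  42 |  514  -74   66 102 |  518  -79   69   9 |  523  -79   67  17 |  528  -79   64   4
223  525   -8    3 382 |  511  -68   59  32 |  514  -75   64 114 |  518  -79
[... 375 characters left out ...]
 518  -78   54   1 |  525  -70   45  88 |  531  -70   41  89
227  505  -68   48 348 |  510  -69   47 296 |  513  -74   49 107 |  520  -71   44  87 |  525  -71   42  90 |  531  -69   38 233
228  504  -70   46 251 |  509  -71   45 134 |  514  -72   44 105 |  519  -71   41  88 |  525  -69   36 222 |  542  -38    2 470
229  503  -71   45 118 |  508  -72   43 108 |  514  -72   41  80 |  520  -69   35 217 |  535  -39    2 469 |  540  -41    1 523
230  503  -72   43 105 |  508  -72   40  81 |  525  -38    2 211 |  529  -40    2 466 |  535  -41    0 514 |  539  -43    0 505
231  502  -73   40  81 |  518  -40    3 203 |  524  -39    0 467 |  528  -44    2 519 |  533  -44    1 514 |  538  -48    1 509
```

The close-up and depth show the finger tips pinching only the top of the bar, at z≈47 mm. That is about 22 mm above the reported TCP, and it explains the 7 mm opening. I'll reopen, go lower and regrip.

Request:
play_rows(targets=[{"grip": 145, "linear": [0, 0, 0], "delta_rot": [0, 0, 0]}, {"grip": 145, "linear": [0, 0, 0], "delta_rot": [0, 0, 0]}, {"grip": 145, "linear": [0, -0.1, 0], "delta_rot": [0, 0, 0]}, {"grip": 145, "linear": [0, -0.1, -0.5], "delta_rot": [0, 0, 0]}, {"grip": 145, "linear": [0, -0.1, -1], "delta_rot": [0, 0, 0]}, {"grip": 145, "linear": [0, -0.1, -1.5], "delta_rot": [0, 0, 0]}, {"grip": 145, "linear": [0, -0.1, -1.5], "delta_rot": [0, 0, 0]}])

```text
time: 5.75
ee_pos: [0.5198, -0.0633, 0.0056]
tcp_rot: [180.0, -0.1, -174.7]
wrist_force: [-0.4, 0.1, -0.1]
opening: 0.0368
grasp_force: 0.0
```

```bash
python3 - <<'E'
from h import *
o=bot.get_obs(); print(bot.hold_point_z,o["ee_pos"],o["wrist_force"],o["torque"],o["opening"])
s=bot.camera("side")
for r in range(217,242):
    row=[]
    for c in range(210,222,2):
        P=depth(s,(c,r)); k=s["color"][r,c].sum(); row.append("%4d %4d %4d %3d"%(*(P*1000),k))
    print(r," | ".join(row))
E
```

```text
0.0187 [ 0.5198 -0.0633  0.0056] [-0.443   0.1336 -0.0599] [ 0.0096  0.0266 -0.0161] 0.036806696476774245
217  515  -46   60  10 |  506  -88   98  17 |  510  -92   99  22 |  515  -92   97  16 |  519  -93   96   5 |  513 -123  123  10
218  515  -46   56  10 |  520  -46   54  15 |  509  -94   98  18 |  514  -93   95   0 |  519  -95   94 463 |  513 -123  120  24
219  514  -47   54  14 |  520  -45   49  19 |  509  -92   93  21 |  514  -94   93   9 |  550   -6    5 575 |  513 -122  116   7
220  514  -46   49  12 |  519  -45   47   7 |  511  -86   85  26 |  514  -93   89   1 |  520  -90   84 394 |  514 -120  111  11
221  514  -46   46  23 |  519  -45   44  11 |  511  -86   81  11 |  513  -94   86   1 |  518  -95   86 138 |  514 -120  108  10
222  513  -46   43  15 |  519  -46   41  15 |  510  -88   79  17 |  513  -94   84   4 |  514 -105   92  13 |  514 -119  104  20
223  513  -46   40   4 |  518  -46   38   0 |  510  -87   76  65 |  512  -95   81  12 |  513 -106   91  19 |  514 -117   99  18
224  513  -46   37   0 |  514  -60   48 110 |  517  -65   50 179 |  512  -95   78  18 |  513 -108 
[... 1505 characters left out ...]
 520  -62    3 507 |  516  -89   30 130 |  530  -65    2 196
237  506  -56    1 437 |  511  -58    1 536 |  515  -60    1 541 |  520  -63    2 347 |  524  -65    1 209 |  529  -68    1 228
238  505  -59    1 527 |  509  -62    1 353 |  514  -64    1 346 |  519  -65    0 209 |  523  -67    0 222 |  527  -71    1 192
239  503  -62    1 542 |  508  -66    2 215 |  512  -68    2 218 |  516  -71    3 222 |  521  -73    3 193 |  504 -136   68 177
240  502  -67    2 343 |  506  -68    1 216 |  511  -70    1 226 |  495 -133   67 196 |  499 -136   68 162 |  503 -139   69 153
241  500  -70    2 215 |  505  -71    1 222 |  490 -135   68 200 |  494 -137   68 170 |  498 -139   68 374 |  502 -141   68 379
```

The fingers now straddle the bar with tips at about 32 mm. Closing.

Request:
play_rows(targets=[{"grip": 190, "linear": [0, 0, 0], "delta_rot": [0, 0, 0]}, {"grip": 200, "linear": [0, 0, 0], "delta_rot": [0, 0, 0]}, {"grip": 215, "linear": [0, 0, 0], "delta_rot": [0, 0, 0]}, {"grip": 235, "linear": [0, 0, 0], "delta_rot": [0, 0, 0]}, {"grip": 235, "linear": [0, 0, 0], "delta_rot": [0, 0, 0]}], force=50)

```text
time: 6.3
ee_pos: [0.5206, -0.0623, 0.0072]
tcp_rot: [179.9, 0.0, -174.6]
wrist_force: [-0.5, 5.3, 2.9]
opening: 0.014
grasp_force: 48.7
```

Request:
play_rows(targets=[{"grip": 235, "linear": [0, -0.045, 0.52], "delta_rot": [0, 0, 0]}, {"grip": 235, "linear": [0.01, -0.1, 1.04], "delta_rot": [0, 0, 0]}, {"grip": 235, "linear": [0.015, -0.17, 1.56], "delta_rot": [0, 0, 0]}, {"grip": 235, "linear": [0.02, -0.24, 2.07], "delta_rot": [0, 0, 0]}, {"grip": 235, "linear": [0.03, -0.33, 2.59], "delta_rot": [0, 0, 0]}], force=70)

```text
time: 6.8
ee_pos: [0.5207, -0.0651, 0.0312]
tcp_rot: [179.8, -0.0, -174.6]
wrist_force: [7.0, 6.3, -15.2]
opening: 0.0132
grasp_force: 68.2
```

```bash
cat >> h.py <<'E'
def cloud(p):
    v,u=np.mgrid[:384,:512]; T=np.linalg.inv(p["world_to_cam"]); z=p["range_z"]
    return np.stack([(u-p["cx"])/f(p)*z,-(v-p["cy"])/f(p)*z,-z],-1)@T[:3,:3].T+T[:3,3]
H=np.array([.546,-.320,.02]); Y=np.array([-.0924,.9957,0]); X=np.array([.9957,.0924,0])
def status(p):
    "board angle from wood-plane fit, block positions along/across board"
    C=cloud(p)-H; ok=p["range_z"]>0
    a=C@X; b=C@Y; h=C[...,2]
    # board strip between x=-85..85, y 40..120 ; robust angle of top surface (12 mm above underside plane)
    m=ok&(abs(a)<85e-3)&(b>.06)&(b<.22)&(h>.0)
    best=max(np.arange(0,.9,.004),key=lambda th:(m&(abs(-np.sin(th)*b+np.cos(th)*h-.012)<.0025)).sum())
    th=best; s=np.cos(th)*b+np.sin(th)*h; n=-np.sin(th)*b+np.cos(th)*h
    sel=m&(abs(n-.012)<.004); k=np.polyfit(b[sel],h[sel],1)
    print("theta",np.round(th,3),"fit",np.round(np.arctan(k[0]),4))
    top=ok&(abs(a)<.095)&(abs(n-.048)<.005)&(s>.01)&(s<.21)
    for nm,q in(("lo",top&(a<0)),("hi",top&(a>=0))):
        if q.sum()>10: print(nm,q.sum(),"s",s[q].min(),np.median(s[q]),s[q].max(),"a",np.median(a[q]))
E
python3 - <<'E'
from h import *
status(bot.camera("side")); o=bot.get_obs(); print(o["ee_pos"],o["wrist_force"],o["opening"])
E
```

```text
theta 0.1 fit 0.0905
lo 420 s 0.139917681125014 0.16283490479433954 0.19041920678752672 a -0.04408536404537451
hi 364 s 0.13871042267569242 0.1619092028105314 0.1905386677580535 a 0.04600933762801812
[ 0.5207 -0.0652  0.032 ] [ 4.2844  7.6639 -9.4888] 0.013163899374323567
```

Request:
play_rows(targets=[{"grip": 235, "linear": [0.01, -0.1, 0.51], "delta_rot": [0, 0, 0]}, {"grip": 235, "linear": [0.02, -0.2, 1.02], "delta_rot": [0, 0, 0]}, {"grip": 235, "linear": [0.03, -0.32, 1.53], "delta_rot": [0, 0, 0]}, {"grip": 235, "linear": [0.04, -0.45, 2.03], "delta_rot": [0, 0, 0]}, {"grip": 235, "linear": [0.05, -0.58, 2.54], "delta_rot": [0, 0, 0]}, {"grip": 235, "linear": [0.07, -0.73, 3.04], "delta_rot": [0, 0, 0]}, {"grip": 235, "linear": [0.08, -0.89, 3.54], "delta_rot": [0, 0, 0]}, {"grip": 235, "linear": [0.1, -1.06, 4.03], "delta_rot": [0, 0, 0]}, {"grip": 235, "linear": [0.11, -1.23, 4.52], "delta_rot": [0, 0, 0]}, {"grip": 235, "linear": [0.13, -1.41, 5.0], "delta_rot": [0, 0, 0]}])

```text
time: 7.85
ee_pos: [0.5223, -0.0782, 0.0814]
tcp_rot: [179.7, -0.0, -174.5]
wrist_force: [6.6, 12.7, -12.5]
opening: 0.0135
grasp_force: 68.3
```

```bash
python3 - <<'E'
from h import *
status(bot.camera("side")); o=bot.get_obs(); print(o["ee_pos"],o["wrist_force"],o["opening"],o["time"])
E
```

```text
theta 0.296 fit 0.2857
lo 495 s 0.14046697343264136 0.16413248409418507 0.191061057108524 a -0.04403129006041797
hi 421 s 0.13943913842753983 0.16346175131137924 0.19052580549511017 a 0.046463234205644646
[ 0.5224 -0.0784  0.0821] [ 4.9886 12.8845 -7.9288] 0.013308557509650988 7.9
```

Request:
play_rows(targets=[{"grip": 235, "linear": [0.01, -0.08, 0.24], "delta_rot": [0, 0, 0]}, {"grip": 235, "linear": [0.02, -0.17, 0.48], "delta_rot": [0, 0, 0]}, {"grip": 235, "linear": [0.03, -0.26, 0.72], "delta_rot": [0, 0, 0]}, {"grip": 235, "linear": [0.04, -0.35, 0.96], "delta_rot": [0, 0, 0]}, {"grip": 235, "linear": [0.05, -0.45, 1.2], "delta_rot": [0, 0, 0]}, {"grip": 235, "linear": [0.06, -0.55, 1.44], "delta_rot": [0, 0, 0]}, {"grip": 235, "linear": [0.07, -0.65, 1.67], "delta_rot": [0, 0, 0]}, {"grip": 235, "linear": [0.08, -0.76, 1.91], "delta_rot": [0, 0, 0]}])

```text
time: 8.7
ee_pos: [0.5231, -0.0858, 0.1002]
tcp_rot: [179.7, -0.0, -174.5]
wrist_force: [6.4, 11.6, -12.4]
opening: 0.0134
grasp_force: 68.1
```

```bash
python3 - <<'E'
from h import *
status(bot.camera("side")); o=bot.get_obs(); print(o["ee_pos"],o["wrist_force"],o["opening"],o["time"])
E
```

```text
theta 0.376 fit 0.3631
lo 521 s 0.14133596050818198 0.16479225564932745 0.19131126873744628 a -0.043762349323691954
hi 449 s 0.14000009968531527 0.1649039685887639 0.19135046889826812 a 0.04603202683379298
[ 0.5231 -0.086   0.1006] [  6.2757  11.2911 -11.0019] 0.01323641737167701 8.75
```

Request:
play_rows(targets=[{"grip": 235, "linear": [0.005, -0.06, 0.12], "delta_rot": [0, 0, 0]}, {"grip": 235, "linear": [0.01, -0.12, 0.24], "delta_rot": [0, 0, 0]}, {"grip": 235, "linear": [0.015, -0.18, 0.36], "delta_rot": [0, 0, 0]}, {"grip": 235, "linear": [0.02, -0.24, 0.48], "delta_rot": [0, 0, 0]}, {"grip": 235, "linear": [0.025, -0.3, 0.59], "delta_rot": [0, 0, 0]}, {"grip": 235, "linear": [0.025, -0.3, 0.59], "delta_rot": [0, 0, 0]}, {"grip": 235, "linear": [0.025, -0.3, 0.59], "delta_rot": [0, 0, 0]}, {"grip": 235, "linear": [0.025, -0.3, 0.59], "delta_rot": [0, 0, 0]}])

```text
time: 9.55
ee_pos: [0.5236, -0.0888, 0.1066]
tcp_rot: [179.7, 0.0, -174.5]
wrist_force: [6.4, 12.5, -8.6]
opening: 0.0134
grasp_force: 68.6
```

```bash
python3 - <<'E'
from h import *
status(bot.camera("side")); o=bot.get_obs(); print(o["ee_pos"],o["wrist_force"],o["opening"],o["time"])
E
```

```text
theta 0.4 fit 0.3879
lo 534 s 0.1408933497044908 0.1647469607105529 0.19247133247607762 a -0.04348368991233979
hi 451 s 0.14030223456491442 0.16423688116654026 0.19037870305999544 a 0.046687035546248014
[ 0.5236 -0.0888  0.1066] [ 6.135  12.7952 -9.02  ] 0.013468805043729598 9.6
```

Request:
play_rows(targets=[{"grip": 235, "linear": [0.005, -0.06, 0.12], "delta_rot": [0, 0, 0]}, {"grip": 235, "linear": [0.01, -0.12, 0.24], "delta_rot": [0, 0, 0]}, {"grip": 235, "linear": [0.015, -0.18, 0.36], "delta_rot": [0, 0, 0]}, {"grip": 235, "linear": [0.02, -0.24, 0.48], "delta_rot": [0, 0, 0]}, {"grip": 235, "linear": [0.025, -0.3, 0.58], "delta_rot": [0, 0, 0]}, {"grip": 235, "linear": [0.025, -0.3, 0.58], "delta_rot": [0, 0, 0]}, {"grip": 235, "linear": [0.025, -0.3, 0.58], "delta_rot": [0, 0, 0]}, {"grip": 235, "linear": [0.025, -0.3, 0.58], "delta_rot": [0, 0, 0]}])

```text
time: 10.4
ee_pos: [0.5239, -0.0916, 0.1123]
tcp_rot: [179.7, 0.0, -174.5]
wrist_force: [6.8, 13.0, -9.8]
opening: 0.0132
grasp_force: 68.6
```

```bash
python3 - <<'E'
from h import *
status(bot.camera("side")); o=bot.get_obs(); print(o["ee_pos"],o["wrist_force"],o["opening"],o["time"])
E
```

```text
theta 0.424 fit 0.4131
lo 538 s 0.14097507307436738 0.1648515954531176 0.19175694709063362 a -0.04333453622115573
hi 463 s 0.13940732663011943 0.16435045217282185 0.1914645023093525 a 0.047097569065224505
[ 0.5239 -0.0916  0.1123] [ 6.3374 12.7405 -8.718 ] 0.01306598593533606 10.45
```

Request:
play_rows(targets=[{"grip": 235, "linear": [0.005, -0.06, 0.12], "delta_rot": [0, 0, 0]}, {"grip": 235, "linear": [0.01, -0.12, 0.24], "delta_rot": [0, 0, 0]}, {"grip": 235, "linear": [0.015, -0.18, 0.35], "delta_rot": [0, 0, 0]}, {"grip": 235, "linear": [0.02, -0.25, 0.46], "delta_rot": [0, 0, 0]}, {"grip": 235, "linear": [0.03, -0.31, 0.57], "delta_rot": [0, 0, 0]}, {"grip": 235, "linear": [0.03, -0.31, 0.57], "delta_rot": [0, 0, 0]}, {"grip": 235, "linear": [0.03, -0.31, 0.57], "delta_rot": [0, 0, 0]}, {"grip": 235, "linear": [0.03, -0.31, 0.57], "delta_rot": [0, 0, 0]}])

```text
time: 11.25
ee_pos: [0.5242, -0.0947, 0.1183]
tcp_rot: [179.7, 0.0, -174.5]
wrist_force: [5.7, 13.9, -6.9]
opening: 0.0133
grasp_force: 68.3
```

```bash
python3 - <<'E'
from h import *
status(bot.camera("side")); o=bot.get_obs(); print(o["ee_pos"],o["wrist_force"],o["opening"],o["time"])
E
```

```text
theta 0.448 fit 0.4362
lo 548 s 0.14123069344470648 0.16528539020510524 0.1916369028245708 a -0.043661789328814524
hi 473 s 0.13962194635828545 0.16453590050892883 0.19130464012366455 a 0.04699407715430601
[ 0.5242 -0.0947  0.1183] [ 5.6501 13.7234 -6.7535] 0.013202881209100714 11.3
```

Request:
play_rows(targets=[{"grip": 235, "linear": [0.005, -0.06, 0.12], "delta_rot": [0, 0, 0]}, {"grip": 235, "linear": [0.01, -0.12, 0.24], "delta_rot": [0, 0, 0]}, {"grip": 235, "linear": [0.015, -0.18, 0.35], "delta_rot": [0, 0, 0]}, {"grip": 235, "linear": [0.02, -0.25, 0.46], "delta_rot": [0, 0, 0]}, {"grip": 235, "linear": [0.03, -0.31, 0.57], "delta_rot": [0, 0, 0]}, {"grip": 235, "linear": [0.03, -0.31, 0.57], "delta_rot": [0, 0, 0]}, {"grip": 235, "linear": [0.03, -0.31, 0.57], "delta_rot": [0, 0, 0]}, {"grip": 235, "linear": [0.03, -0.31, 0.57], "delta_rot": [0, 0, 0]}])

```text
time: 12.1
ee_pos: [0.5245, -0.0978, 0.1238]
tcp_rot: [179.7, 0.0, -174.5]
wrist_force: [5.8, 13.1, -8.7]
opening: 0.0129
grasp_force: 68.3
```

```bash
python3 - <<'E'
from h import *
status(bot.camera("side")); o=bot.get_obs(); print(o["ee_pos"],o["wrist_force"],o["opening"],o["time"])
E
```

```text
theta 0.472 fit 0.4609
lo 557 s 0.14100747843152653 0.16532331938562086 0.19156080765404832 a -0.04352352072517103
hi 475 s 0.1396267052439685 0.1644374605100496 0.19063676093219498 a 0.04668878602423271
[ 0.5245 -0.0978  0.1238] [ 6.4673 12.521  -7.9477] 0.013179791991579965 12.15
```

Request:
play_rows(targets=[{"grip": 235, "linear": [0.005, -0.06, 0.12], "delta_rot": [0, 0, 0]}, {"grip": 235, "linear": [0.01, -0.12, 0.24], "delta_rot": [0, 0, 0]}, {"grip": 235, "linear": [0.015, -0.19, 0.35], "delta_rot": [0, 0, 0]}, {"grip": 235, "linear": [0.02, -0.26, 0.46], "delta_rot": [0, 0, 0]}, {"grip": 235, "linear": [0.03, -0.33, 0.57], "delta_rot": [0, 0, 0]}, {"grip": 235, "linear": [0.03, -0.33, 0.57], "delta_rot": [0, 0, 0]}, {"grip": 235, "linear": [0.03, -0.33, 0.57], "delta_rot": [0, 0, 0]}, {"grip": 235, "linear": [0.03, -0.33, 0.57], "delta_rot": [0, 0, 0]}])

```text
time: 12.95
ee_pos: [0.5251, -0.1012, 0.1297]
tcp_rot: [179.7, 0.1, -174.5]
wrist_force: [7.8, 14.2, -8.5]
opening: 0.013
grasp_force: 68.4
```

```bash
python3 - <<'E'
from h import *
status(bot.camera("side")); o=bot.get_obs(); print(o["ee_pos"],o["wrist_force"],o["opening"],o["time"])
E
```

```text
theta 0.496 fit 0.4845
lo 564 s 0.1415879059111801 0.1652465338286639 0.1915226723250934 a -0.043666029885406896
hi 493 s 0.1286051361739171 0.15399913299876086 0.180321652394358 a 0.047498817206279874
[ 0.5251 -0.1012  0.1297] [ 7.0705 12.8435 -8.7721] 0.013127544734510888 13.0
```

The waxed block has begun to slip. I'll hold still and watch.

Request:
play_rows(targets=[{"grip": 235, "linear": [0, 0, 0], "delta_rot": [0, 0, 0]}, {"grip": 235, "linear": [0, 0, 0], "delta_rot": [0, 0, 0]}, {"grip": 235, "linear": [0, 0, 0], "delta_rot": [0, 0, 0]}, {"grip": 235, "linear": [0, 0, 0], "delta_rot": [0, 0, 0]}, {"grip": 235, "linear": [0, 0, 0], "delta_rot": [0, 0, 0]}, {"grip": 235, "linear": [0, 0, 0], "delta_rot": [0, 0, 0]}, {"grip": 235, "linear": [0, 0, 0], "delta_rot": [0, 0, 0]}, {"grip": 235, "linear": [0, 0, 0], "delta_rot": [0, 0, 0]}])

```text
time: 13.8
ee_pos: [0.5251, -0.1012, 0.1297]
tcp_rot: [179.7, 0.1, -174.5]
wrist_force: [7.1, 12.6, -8.3]
opening: 0.0131
grasp_force: 68.6
```

```bash
python3 - <<'E'
from h import *
status(bot.camera("side")); o=bot.get_obs(); print(o["ee_pos"],o["wrist_force"],o["opening"],o["time"])
E
```

```text
theta 0.496 fit 0.4834
lo 562 s 0.14143933137185766 0.16525767616274495 0.19166823230794633 a -0.04358976276134957
hi 553 s 0.02400181997711873 0.04875311452719368 0.07379849003517142 a 0.04924992645026017
[ 0.5251 -0.1012  0.1297] [ 7.4546 13.5448 -7.8504] 0.01336315881073646 13.85
```

The waxed block is at the stop strip (s≈49 mm), the rubber one has not moved, and the board is at about 0.49 rad. Letting go and rising.

Request:
play_rows(targets=[{"grip": 220, "linear": [0, 0, 0], "delta_rot": [0, 0, 0]}, {"grip": 200, "linear": [0, 0, 0], "delta_rot": [0, 0, 0]}, {"grip": 170, "linear": [0, 0, 0], "delta_rot": [0, 0, 0]}, {"grip": 150, "linear": [0, 0, 0], "delta_rot": [0, 0, 0]}, {"grip": 150, "linear": [0, 0, 0], "delta_rot": [0, 0, 0]}, {"grip": 150, "linear": [0, 0, 0.5], "delta_rot": [0, 0, 0]}, {"grip": 150, "linear": [0, 0, 2], "delta_rot": [0, 0, 0]}, {"grip": 150, "linear": [0, 0, 4], "delta_rot": [0, 0, 0]}, {"grip": 150, "linear": [0, 1, 6], "delta_rot": [0, 0, 0]}, {"grip": 150, "linear": [0, 3, 8], "delta_rot": [0, 0, 0]}])

```text
time: 14.85
ee_pos: [0.5244, -0.0744, 0.2127]
tcp_rot: [-180.0, 0.1, -174.8]
wrist_force: [1.1, 0.6, -0.8]
opening: 0.0348
grasp_force: 0.0
```

```bash
python3 - <<'E'
from h import *
s=bot.camera("side");status(s); t=bot.camera("top");status(t); o=bot.get_obs(); print(o["ee_pos"],o["tcp_rot"],o["q"],o["wrist_force"],o["opening"],o["time"])
E
```

```text
theta 0.496 fit 0.484
lo 564 s 0.14081598975975307 0.1650782432270747 0.19111266185008152 a -0.043600509993879016
hi 560 s 0.023784487846586808 0.04855550452678656 0.07406768933040134 a 0.049436711015769894Traceback (most recent call last):
  File "<stdin>", line 2, in <module>
  File "h.py", line 31, in status
    sel=m&(abs(n-.012)<.004); k=np.polyfit(b[sel],h[sel],1)
                                ~~~~~~~~~~^^^^^^^^^^^^^^^^^
    raise TypeError("expected non-empty vector for x")
TypeError: expected non-empty vector for x
```

Request:
play_rows(targets=[{"grip": 100, "linear": [0, 2, 0], "delta_rot": [0, 0, 0.14]}, {"grip": 100, "linear": [0, 5, 0], "delta_rot": [0, 0, 0.28]}, {"grip": 100, "linear": [0, 9, 0], "delta_rot": [0, 0, 0.42]}, {"grip": 100, "linear": [0, 13, 0], "delta_rot": [0, 0, 0.56]}, {"grip": 100, "linear": [-0.5, 17, 0], "delta_rot": [0, 0, 0.7]}, {"grip": 100, "linear": [-1, 21, 0], "delta_rot": [0, 0, 0.84]}, {"grip": 100, "linear": [-1.4, 25, -2], "delta_rot": [0, 0, 0.98]}, {"grip": 100, "linear": [-1.4, 28, -3], "delta_rot": [0, 0, 1.12]}, {"grip": 100, "linear": [-1.4, 30.2, -4], "delta_rot": [0, 0, 1.26]}, {"grip": 100, "linear": [-1.4, 30.2, -5], "delta_rot": [0, 0, 1.4]}])

```text
time: 15.95
ee_pos: [0.5101, 0.2302, 0.1598]
tcp_rot: [180.0, 0.0, -94.0]
wrist_force: [-0.2, -0.7, 0.0]
opening: 0.052
grasp_force: 0.0
```

```bash
python3 - <<'E'
from h import *
s=bot.camera("side");status(s); o=bot.get_obs(); print(o["ee_pos"],o["tcp_rot"],o["q"],o["opening"],o["time"])
# underside/hinge fit: board side geometry to find s where board plane is at given height
C=cloud(s); d=C-H; a=d@X;b=d@Y
m=(s["range_z"]>0)&(abs(a)<.08)&(b>.03)&(b<.2)
th=.484
for _ in range(5):
    n=-np.sin(th)*b+np.cos(th)*d[...,2]
    q=m&(abs(n-.012)<.004); k=np.polyfit(b[q],d[...,2][q],1); th=np.arctan(k[0])
print("top plane th",th,"perp offset at hinge mm",k[1]*np.cos(th)*1000,q.sum())
yn=(.06*np.cos(th)+.01-(k[1]*np.cos(th)-.012))/np.sin(th); print("nose y from H",yn,"nose world",H+yn*Y,"grip",H+(yn+.2)*Y)
g=(C[...,2]>.03)&(abs(C[...,0]-.511)<.03)&(abs(C[...,1]-.23)<.04); 
E
```

```text
theta 0.5 fit 0.4857
lo 562 s 0.1413274397641646 0.16511414555222534 0.19180911126654554 a -0.04343035254002112
hi 558 s 0.02409071421607133 0.04872804041827209 0.07408253306486608 a 0.04946582114250085
[0.5097 0.2289 0.1581] [179.8698  -0.0806 -93.5109] [ 24.1857   5.5829   5.1085  89.6783  -0.0108 -62.3033] 0.0520524748058478 16.0
top plane th 0.48059592376000854 perp offset at hinge mm 14.256901443042237 3931
nose y from H 0.13183054636008243 nose world [ 0.5338 -0.1887  0.02  ] grip [0.5153 0.0104 0.02  ]
```

Request:
play_rows(targets=[{"grip": 100, "linear": [0.1, 0.1, -3], "delta_rot": [0, 0, -0.01]}, {"grip": 100, "linear": [0.1, 0.1, -6], "delta_rot": [0, 0, -0.01]}, {"grip": 100, "linear": [0.1, 0.1, -9], "delta_rot": [0, 0, -0.01]}, {"grip": 100, "linear": [0.1, 0.1, -11.5], "delta_rot": [0, 0, -0.01]}, {"grip": 100, "linear": [0.1, 0.1, -13.3], "delta_rot": [0, 0, -0.01]}, {"grip": 100, "linear": [0.1, 0.1, -13.3], "delta_rot": [0, 0, -0.01]}])

```text
time: 16.6
ee_pos: [0.51, 0.2278, 0.0252]
tcp_rot: [179.8, -0.1, -95.2]
wrist_force: [-0.7, 0.0, -0.4]
opening: 0.0523
grasp_force: 0.0
```

Request:
play_rows(targets=[{"grip": 150, "linear": [0, 0, 0], "delta_rot": [0, 0, 0]}, {"grip": 165, "linear": [0, 0, 0], "delta_rot": [0, 0, 0]}, {"grip": 180, "linear": [0, 0, 0], "delta_rot": [0, 0, 0]}, {"grip": 200, "linear": [0, 0, 0], "delta_rot": [0, 0, 0]}, {"grip": 220, "linear": [0, 0, 0], "delta_rot": [0, 0, 0]}, {"grip": 220, "linear": [0, 0, 0], "delta_rot": [0, 0, 0]}], force=40)

```text
time: 17.2
ee_pos: [0.5121, 0.2294, 0.0291]
tcp_rot: [-179.9, 0.1, -95.0]
wrist_force: [-0.4, -0.9, 6.1]
opening: 0.0236
grasp_force: 40.3
```

```bash
cat >> h.py <<'E'
def prop(p):
    C=cloud(p); ok=p["range_z"]>0; x,y,z=C[...,0],C[...,1],C[...,2]
    hsv=cv2.cvtColor(p["color"],cv2.COLOR_RGB2HSV).astype(int)
    m=ok&(x>.4)&(x<.62)&(y>-.25)&(y<.3)&(z>.009)&(z<.02)&(hsv[...,0]<16)&(hsv[...,1]>110)
    Q=C[m][:,:2].astype(np.float32)*1000; r=cv2.minAreaRect(Q); print("foot",m.sum(),r, "z",np.percentile(z[m],[5,50,95]))
E
python3 - <<'E'
from h import *
t=bot.camera("top"); prop(t); o=bot.get_obs(); print(o["ee_pos"],o["tcp_rot"],o["wrist_force"],o["torque"],o["opening"],o["grasp_force"],o["time"])
E
```

```text
foot 1929 ((509.9863586425781, -0.7290191650390625), (195.2655792236328, 477.7799072265625), 6.935681343078613) z [0.0114 0.0146 0.0182]
[0.5121 0.2294 0.0291] [-179.8738    0.0549  -95.0242] [-1.245  -1.416   6.4077] [-0.1392  0.207   0.1188] 0.023432640018104852 40.31887471675873 17.25
```

The grip on the post is good (23.4 mm opening). I'll relieve the downward push, turn the prop and line it up.

Request:
play_rows(targets=[{"grip": 220, "linear": [0, 0, 0.25], "delta_rot": [0, 0, 0]}, {"grip": 220, "linear": [-0.2, 0, 0.3], "delta_rot": [0, 0, 0.02]}, {"grip": 220, "linear": [-0.5, 0, 0.3], "delta_rot": [0, 0, 0.05]}, {"grip": 220, "linear": [-0.9, 0, 0.3], "delta_rot": [0, 0, 0.09]}, {"grip": 220, "linear": [-1.3, 0, 0.3], "delta_rot": [0, 0, 0.13]}, {"grip": 220, "linear": [-1.6, 0, 0.3], "delta_rot": [0, 0, 0.16]}, {"grip": 220, "linear": [-1.7, 0, 0.3], "delta_rot": [0, 0, 0.165]}, {"grip": 220, "linear": [-1.7, 0, 0.3], "delta_rot": [0, 0, 0.165]}])

```text
time: 18.05
ee_pos: [0.4941, 0.2292, 0.0305]
tcp_rot: [180.0, 0.0, -85.6]
wrist_force: [-0.6, -0.6, -3.3]
opening: 0.0231
grasp_force: 39.3
```

```bash
cat >> h.py <<'E'
def nose(p,lim=(-.25,.08)):
    C=cloud(p); ok=p["range_z"]>0; x,y,z=C[...,0],C[...,1],C[...,2]
    hsv=cv2.cvtColor(p["color"],cv2.COLOR_RGB2HSV).astype(int)
    m=ok&(x>.45)&(x<.6)&(y>lim[0])&(y<lim[1])&(z>.084)&(z<.094)&(hsv[...,1]>110)
    Q=C[m][:,:2].astype(np.float32)*1000
    if len(Q)>8: r=cv2.minAreaRect(Q); print("nose",m.sum(),r); c=np.array(r[0])/1000-H[:2]; print("  along",c@Y[:2],"across",c@X[:2])
    m=ok&(x>.4)&(x<.6)&(y>.0 if lim[0]<-.1 else y>-.02)&(y<.3)&(z>.009)&(z<.02)&(hsv[...,0]<16)&(hsv[...,1]>110)
    Q=C[m][:,:2].astype(np.float32)*1000
    if len(Q)>8: print("foot",m.sum(),cv2.minAreaRect(Q),"z",np.percentile(z[m],[5,50,95]))
E
python3 - <<'E'
from h import *
t=bot.camera("top"); nose(t,(-.03,.08)); o=bot.get_obs(); print(o["ee_pos"],o["tcp_rot"],o["wrist_force"],o["torque"],o["opening"],o["grasp_force"],o["time"])
E
```

```text
nose 212 ((510.6478271484375, 31.288074493408203), (51.20008850097656, 19.299762725830078), 4.367632865905762)
  along 0.35304407654457093 across -0.0027411404251099225
foot 1767 ((502.3732604980469, 123.15017700195312), (48.46030807495117, 222.61798095703125), 4.8062968254089355) z [0.0122 0.0151 0.0184]
[0.4942 0.2292 0.0305] [179.9976   0.0033 -85.5764] [-0.455  -0.7202 -4.7661] [ 0.3433  0.0081 -0.0558] 0.023374750695178165 39.31780993938446 18.1
```

Request:
play_rows(targets=[{"grip": 220, "linear": [0.1, -1.2, -0.15], "delta_rot": [0, 0, 0.005]}, {"grip": 220, "linear": [0.4, -3.5, -0.2], "delta_rot": [0, 0, 0.01]}, {"grip": 220, "linear": [0.7, -6, -0.2], "delta_rot": [0, 0, 0.01]}, {"grip": 220, "linear": [1, -8.5, -0.2], "delta_rot": [0, 0, 0.01]}, {"grip": 220, "linear": [1.2, -11, -0.2], "delta_rot": [0, 0, 0.01]}, {"grip": 220, "linear": [1.5, -13.5, -0.2], "delta_rot": [0, 0, 0.01]}, {"grip": 220, "linear": [1.75, -15.7, -0.2], "delta_rot": [0, 0, 0.01]}, {"grip": 220, "linear": [1.9, -17.4, -0.2], "delta_rot": [0, 0, 0.01]}, {"grip": 220, "linear": [1.95, -18.3, -0.2], "delta_rot": [0, 0, 0.01]}, {"grip": 220, "linear": [1.95, -18.3, -0.2], "delta_rot": [0, 0, 0.01]}])

```text
time: 19.1
ee_pos: [0.5142, 0.0446, 0.0291]
tcp_rot: [-179.9, -0.1, -85.1]
wrist_force: [-0.4, -3.8, 2.7]
opening: 0.0233
grasp_force: 40.1
```

```bash
python3 - <<'E'
from h import *
s=bot.camera("side");status(s); o=bot.get_obs(); print(o["ee_pos"],o["tcp_rot"],o["wrist_force"],o["torque"],o["opening"],o["grasp_force"],o["time"])
E
```

```text
theta 0.5 fit 0.4849
lo 558 s 0.14164622122593548 0.16596857762809805 0.19193653308321823 a -0.04311696555645668
hi 556 s 0.024119207438427995 0.048584142185473744 0.0740407992044435 a 0.04937617496233941
[0.5142 0.0452 0.0291] [-179.9438   -0.0724  -85.0776] [ 0.8593 -3.2333  3.1622] [-0.7459 -0.0002 -0.1049] 0.02312432700554527 40.23573160171509 19.15
```

Request:
play_rows(targets=[{"grip": 220, "linear": [0.05, -0.5, 0.05], "delta_rot": [0, 0, 0]}, {"grip": 220, "linear": [0.1, -1, 0.05], "delta_rot": [0, 0, 0]}, {"grip": 220, "linear": [0.14, -1.5, 0.05], "delta_rot": [0, 0, 0]}, {"grip": 220, "linear": [0.18, -1.9, 0.05], "delta_rot": [0, 0, 0]}, {"grip": 220, "linear": [0.22, -2.3, 0.05], "delta_rot": [0, 0, 0]}, {"grip": 220, "linear": [0.22, -2.3, 0.05], "delta_rot": [0, 0, 0]}])

```text
time: 19.75
ee_pos: [0.5161, 0.0225, 0.0291]
tcp_rot: [-180.0, -0.0, -85.0]
wrist_force: [-0.3, -1.8, 0.2]
opening: 0.0232
grasp_force: 40.1
```

Request:
play_rows(targets=[{"grip": 220, "linear": [0.02, -0.2, 0], "delta_rot": [0, 0, 0]}, {"grip": 220, "linear": [0.03, -0.3, 0], "delta_rot": [0, 0, 0]}, {"grip": 220, "linear": [0.03, -0.3, 0], "delta_rot": [0, 0, 0]}])

```text
time: 20.05
ee_pos: [0.5163, 0.0201, 0.0291]
tcp_rot: [-180.0, -0.0, -85.0]
wrist_force: [-0.4, 2.1, 0.7]
opening: 0.0237
grasp_force: 40.1
```

```bash
python3 - <<'E'
from h import *
s=bot.camera("side");status(s); o=bot.get_obs(); print(o["ee_pos"],o["tcp_rot"],o["wrist_force"],o["torque"],o["time"])
t=bot.camera("top")
# profile view of clearance
a=t["color"][160:310,180:410,::-1]; b=s["color"][120:270,130:360,::-1]
cv2.imwrite("pics/c5.png",cv2.resize(np.vstack([a,b]),None,fx=2,fy=2,interpolation=cv2.INTER_CUBIC))
E
```

```text
theta 0.5 fit 0.4852
lo 557 s 0.14138527957481264 0.16537823835604276 0.1916901685898725 a -0.04363317025982379
hi 558 s 0.0241021958265301 0.04877216601282276 0.07414820223384008 a 0.049318556773646494
[0.5163 0.0201 0.0291] [179.9993  -0.0135 -84.9943] [-0.1624  0.8466  0.807 ] [ 0.1765 -0.1001  0.0642] 20.1
```

View pics/c5.png

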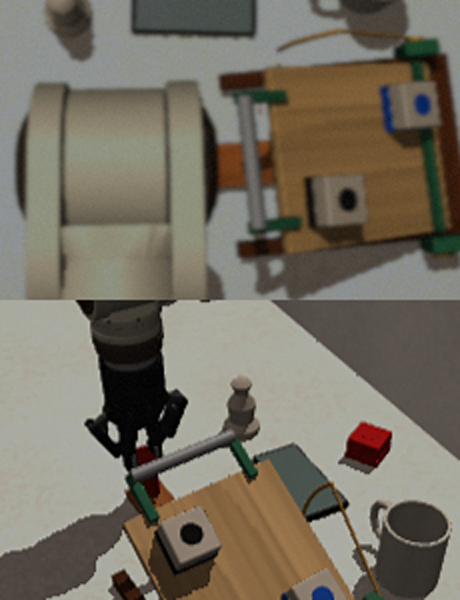

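The picture shows the waxed block at the green strip (upper half 410,105), the rubber block in place (340,200), and the prop centred under the bar. I'll creep forward, watching the force.

Request:
play_rows(targets=[{"grip": 220, "linear": [0.02, -0.15, 0], "delta_rot": [0, 0, 0]}, {"grip": 220, "linear": [0.03, -0.3, 0], "delta_rot": [0, 0, 0]}, {"grip": 220, "linear": [0.05, -0.5, 0], "delta_rot": [0, 0, 0]}, {"grip": 220, "linear": [0.05, -0.5, 0], "delta_rot": [0, 0, 0]}])

```text
time: 20.55
ee_pos: [0.5168, 0.0149, 0.0291]
tcp_rot: [-180.0, -0.0, -85.0]
wrist_force: [-0.4, 1.0, 1.4]
opening: 0.0235
grasp_force: 40.1
```

Request:
play_rows(targets=[{"grip": 220, "linear": [0.02, -0.1, 0], "delta_rot": [0, 0, 0]}, {"grip": 220, "linear": [0.03, -0.2, 0], "delta_rot": [0, 0, 0]}, {"grip": 220, "linear": [0.03, -0.2, 0], "delta_rot": [0, 0, 0]}])

```text
time: 20.85
ee_pos: [0.5168, 0.0146, 0.0291]
tcp_rot: [180.0, 0.2, -84.9]
wrist_force: [-1.8, 10.6, 1.7]
opening: 0.0231
grasp_force: 40.1
```

Contact at 10.6 N. I'll check that the board has not moved, then release.

```bash
python3 - <<'E'
from h import *
s=bot.camera("side");status(s); o=bot.get_obs(); print(o["ee_pos"],o["tcp_rot"],o["wrist_force"],o["torque"],o["time"])
E
```

```text
theta 0.496 fit 0.4834
lo 566 s 0.14088437631004788 0.16520500089231935 0.19186062076963134 a -0.0438033688332825
hi 556 s 0.023940511897658247 0.048720126964719404 0.07404773103742263 a 0.04944595462758132
[0.5168 0.0146 0.0291] [179.9865   0.1707 -84.9389] [-1.9575 11.8993  1.3005] [ 1.95    0.2345 -0.0012] 20.9
```

Request:
play_rows(targets=[{"grip": 200, "linear": [0, 0, 0], "delta_rot": [0, 0, 0]}, {"grip": 180, "linear": [0, 0, 0], "delta_rot": [0, 0, 0]}, {"grip": 160, "linear": [0, 0, 0], "delta_rot": [0, 0, 0]}, {"grip": 130, "linear": [0, 0, 0], "delta_rot": [0, 0, 0]}, {"grip": 110, "linear": [0, 0, 0], "delta_rot": [0, 0, 0]}, {"grip": 110, "linear": [0, 0, 0], "delta_rot": [0, 0, 0]}, {"grip": 110, "linear": [0, 0, 0], "delta_rot": [0, 0, 0]}])

```text
time: 21.6
ee_pos: [0.5171, 0.0131, 0.0291]
tcp_rot: [180.0, -0.0, -85.0]
wrist_force: [-0.4, -1.2, -0.3]
opening: 0.0485
grasp_force: 0.0
```

```bash
python3 - <<'E'
from h import *
s=bot.camera("side");status(s); o=bot.get_obs(); print(o["ee_pos"],o["opening"],o["wrist_force"],o["torque"],o["time"])
E
```

```text
theta 0.5 fit 0.4857
lo 563 s 0.14139310507112704 0.16533779116595004 0.191932014787163 a -0.04361829541819597
hi 556 s 0.02425031520790911 0.04876016005945 0.0741296050386692 a 0.04933153635684561
[0.5171 0.013  0.029 ] 0.048419928409656844 [-0.1368  0.7771 -1.6402] [-0.013   0.0135 -0.0096] 21.65
```

Request:
play_rows(targets=[{"grip": 110, "linear": [0, 0, 1], "delta_rot": [0, 0, 0]}, {"grip": 110, "linear": [0, 0, 3], "delta_rot": [0, 0, 0]}, {"grip": 110, "linear": [0, 0, 6], "delta_rot": [0, 0, 0]}, {"grip": 110, "linear": [0, 1, 9], "delta_rot": [0, 0, 0]}, {"grip": 110, "linear": [0, 4, 12], "delta_rot": [0, 0, 0]}, {"grip": 110, "linear": [-1, 8, 15], "delta_rot": [0, 0, 0]}, {"grip": 110, "linear": [-3, 12, 17], "delta_rot": [0, 0, 0]}, {"grip": 110, "linear": [-5, 16, 17], "delta_rot": [0, 0, 0]}, {"grip": 110, "linear": [-6, 19, 17], "delta_rot": [0, 0, 0]}, {"grip": 110, "linear": [-6, 19, 17], "delta_rot": [0, 0, 0]}])

```text
time: 22.65
ee_pos: [0.4559, 0.2061, 0.2002]
tcp_rot: [-179.9, 0.1, -84.8]
wrist_force: [-0.2, 0.1, 0.2]
opening: 0.0484
grasp_force: 0.0
```

```bash
python3 - <<'E'
from h import *
s=bot.camera("side");status(s); t=bot.camera("top"); o=bot.get_obs(); print(o["ee_pos"],o["time"])
C=cloud(t); x,y,z=C[...,0],C[...,1],C[...,2]; ok=t["range_z"]>0
m=ok&(abs(x-.515)<.04)&(abs(y-.01)<.05)&(z>.074)&(z<.086); r=cv2.minAreaRect(C[m][:,:2].astype(np.float32)*1000); print("post top",m.sum(),r,np.percentile(z[m],[5,50,95]))
c=np.array(r[0])/1000-H[:2]; print("nose along ->",c@Y[:2]-.2,"across",c@X[:2])
m=ok&(abs(x-.52)<.03)&(y>-.09)&(y<.04)&(z>.008)&(z<.02); print("foot z",np.percentile(z[m],[5,50,95]))
a=t["color"][160:310,180:410,::-1]; b=s["color"][120:270,130:360,::-1]
cv2.imwrite("pics/c6.png",cv2.resize(np.vstack([a,b]),None,fx=2,fy=2,interpolation=cv2.INTER_CUBIC))
E
```

```text
theta 0.496 fit 0.484
lo 563 s 0.14099646744444067 0.16521142517067008 0.19167840426330557 a -0.04370511383446379
hi 560 s 0.023900267766564617 0.04844024288734597 0.07403145963382074 a 0.04910501824878516
[0.4569 0.2036 0.1997] 22.75
post top 174 ((516.9970703125, 15.950124740600586), (23.67654800415039, 33.380088806152344), 8.085441589355469) [0.0769 0.0801 0.0829]
nose along -> 0.13718540990734107 across 0.0021635744361876777
foot z [0.0113 0.0144 0.0173]
```

View pics/c6.png

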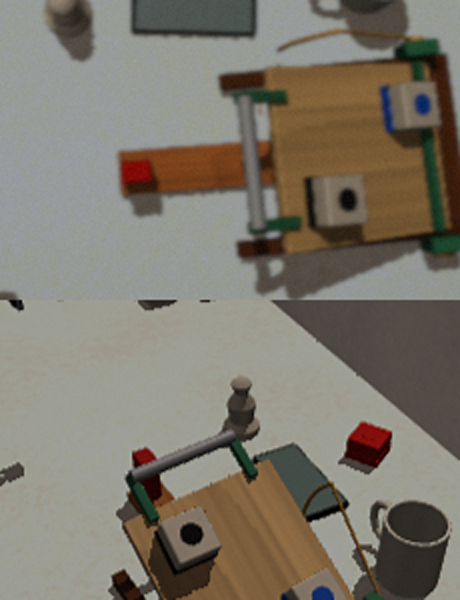

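The prop stands flat and has not moved since contact (post at y=16.0 mm, where it was when pressed). The board is still at about 0.484 rad, the waxed block is at the strip and the rubber one is in place. Handing in.

```bash
python3 -c "
from h import *
print(bot.job_done())"
```

```text
the job is handed in; nothing more can be done
None
```

The job is handed in: the board stands at about 0.48 rad with the waxed block down at the green stop and the rubber-footed block unmoved, and the prop stands flat under it, its nose pressed in at about 11 N and not shifted by letting go.

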